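Lock the light meter's head and hold its shutter open at the mark

ROBOT

A 7-joint arm with a two-finger parallel gripper is mounted at the origin on a cart in front of the work surface, level with it; the furniture and walls round the work are solid. World frame = base frame: x ahead of the robot, y to its left, z up, the work surface at z = 0. Lengths are in m, angles in rad, forces in N, time in s.
With the tool pointing down it reaches from about 0.425 to 0.875 m from the base axis. Payload 4.7 kg.
Tool frame: the origin (TCP) lies between the finger pads; the fingertips stand 22 mm ahead of it and the grasp point (between the pads) lies 3 mm ahead of it; z points along the fingers, y is the line along which they close (so a half turn about z gives the same grasp; the last joint's range is limited). The gripper opens to 87 mm and grips with 3 to 60 N. Pads are 19 mm wide; open, the fingers measure 117 mm over their backs; the gripper's body (75 mm by 190 mm) begins 51 mm behind the grasp point.
Start: joints at [-1.15, 0.321, -0.07, 1.45, 0.023, 1.371, -0.057], TCP at [0.257, 0.597, 0.245] pointing down, gripper open.
Joint ranges: [-2.86, 2.86], [-0.3, 2.09], [-1.38, 1.24], [0.06, 2.45], [-1.56, 4.7], [0.09, 2.05], [-2.69, 2.69]. Speed limits (rad/s): [2.57, 2.57, 3.14, 3.14, 3.14, 3.14, 3.14].

INTERFACE

Orientations are given as a rotation vector (axis times angle).
In Python, from bench import ctrl gives the robot as it stands. The module is installed in compiled form; this text tells all that it offers.
- The arm moves only by the tool send_rows, never from a script. Its argument "motion" is a list of rows, each an object with "claw": the opening, from -1 (shut) to 1 (fully open); "slide": the shift along the tool's x, y, z in mm, a list of three; "delta_rot": the turn, a rotation vector about the tool's x, y, z in rad, a list of three. In form: [{"claw": claw, "slide": [x, y, z], "delta_rot": [ax, ay, az]}, ...]. A call has 1 to 5 rows; each row is the pose to reach, as a shift and turn from the pose commanded when the call began, along the tool's axes at that moment; what a row does not reach only later rows make up. A row lasts 1/10 s, in which the tool goes at most 50 mm and 8.59 degrees, less where a joint would pass 70% of its speed; a pose out of reach is approached as far as the arm can. A call with a gripper value outside its range is refused whole. The fingers move at their own pace and stop on an object; "grip_force" is the grip in N (left out, the last holds). Time passes only in rows, so rows that repeat a pose let the fingers close. It gives the time, the measured TCP pose, the force, the opening and the grip force at its end, in the units of the state.
- ctrl.get_state(): the state, without advancing time (a new reading comes with each control period).
- ctrl.get_image(name): name is "scene" or "top" or "wrist"; returns a dict with "color" (420x560x3 uint8, blue, green, red), "fx", "fy", "cx", "cy" (pixels), "pose" (4x4, takes a point from camera to world coordinates). Camera axes: x right, y down, z forward; pixel columns grow to the right and rows downward; lengths in m; the calibration is good to about 2 mm. A picture is of the moment at which its call begins. There is no depth.
- ctrl.close_job(): hands the job in; it is judged then, once.
The state is a dict: "time": time; "joint_positions": joint angles; "qd": joint speeds; "joint_torque": joint torques, N m; "position": TCP position; "tool_rot": TCP orientation; "ft_force": force on the tool from outside, world axes, zero at the start; "torque": the same for the moment, N m; "grip_width": opening from 0.0 (shut) to 1.0 (fully open); "grip_force": force on a finger pad.
Only numpy, scipy, OpenCV 4.12 (cv2) and the standard library are available. Lean on these libraries where they do the work, as an engineer would, in place of code of your own. Each camera call takes 0.05 s, during which the arm holds its last target. There are 200 camera calls.

TASK

Get the light meter ready for a reading: push its blue captive knob down and, keeping it down, turn it clockwise until it stops, then let go of it, so that it stays locked down. Only then pull the yellow shutter handle out against its spring until the white line on the green slide stands between the two red markers, and keep it there: the job finishes with the robot still holding the shutter open at the marks. Do not disturb the two vials, the bottle and the tape roll beside the meter.

Things in the scene. Friction and masses are not known exactly. Their poses are not given: they have to be found in the camera images.
- meter: light meter, fixed: grey box with a white measuring head on top, 128 (x) x 134 (y) x 70 mm high, from its y = -132 to +2 mm; origin on the worktop under the middle of the face where the slide comes out. Its +y axis is the way the shutter is pulled, level; z up. An aluminium guide rail (60 mm wide, 22 mm high, to its y = +76 mm) lies under the slide
- knob_grip (a point): grip point on the axis of the knob's blue bar, in the middle of the white head, 110 mm over the worktop while up; turns and sinks with the knob. The bar is 42 mm long, 14 mm wide (the width to grip), its top 13 mm above this point, its foot 24 mm below on a black disc of 40 mm across. At the start the bar lies along the meter's x, so the fingers close along the meter's y
- knob_press (a joint): how far the knob is pushed down, m: 0 up (start), 0.008 fully down, against a spring of 4 N (up) to 7 N (down). It turns only while pushed more than 4 mm down (push it all the way); once turned and let go it stays about 4 mm down by itself
- knob_turn (a joint): turn of the knob, rad, clockwise from above: 0 at the start, stop at 1.3; light to turn while down; it counts as locked above 1.05
- shutter: spring-return shutter: flat green slide, 22 mm wide, top 28 mm over the worktop, with an upright yellow handle post near its outer end. Slides 0 to 70 mm along its own y (the meter's y, outward +); origin at the meter's origin when shut (start), moves with it. The spring pulls with 4.5 N when shut and 0.9 N more per 10 mm; let go, it shuts at once
- handle (a point): the point to grip in the yellow handle post, 66 mm over the worktop, 95 mm out from the meter's face when shut; the post is 14 mm thick along the pull (y), 24 mm wide across it (x), and its top is 19 mm above this point; 26 mm below this point and lower it has a wider aluminium foot
- line (a point): middle of the white line, 4 mm thick, across the top of the slide, 10 mm out from the meter's face when shut; moves with the shutter
- mark (a point): point midway between the two red markers, at the height of the slide's top; the markers are fixed blocks, one either side of the slide, 10 mm long along the pull and 29 mm high. Same axes as the meter. 26 to 52 mm farther out than the line when shut
- white_vial: glass vial with a white cap and pale blue filling, 22 mm across, 50 mm high, standing loose; origin at the centre of its underside
- pink_vial: glass vial with a white cap and pink filling, 22 mm across, 50 mm high, standing loose; origin at the centre of its underside
- white_bottle: white plastic bottle with white cap, 52 mm across, 88 mm high, standing loose; origin at the centre of its underside
- blue_tape: light blue roll of tape lying flat, 54 mm across, 19 mm high, loose; origin at the centre of its underside

How it is judged:
On the way, in this order (a step that is already met when the one before it is completed fails the run):
1. the knob is pushed in and turned clockwise to its stop, and stays locked down with the gripper away from it (value of joint knob_turn above 1.05 rad and value of joint knob_press above 0.0025 m and distance between the grasp point and knob_grip above 0.05 m), for 0.2 s.
2. the fingers have pulled the shutter out until its white line stands between the red markers (y of line in the frame of mark between -0.005 and 0.005 m and contact force between the fingers and shutter above 3 N), for 0.3 s.
At the end, for the whole second after the job is handed in: the knob is still locked (turned more than 1.05 rad, at least 2.5 mm down) with the gripper away from it; the fingers hold the shutter with more than 3 N, at rest, its white line within 5 mm of the middle of the red markers along the pull (that is, between their ends) (all of step 1 and all of step 2 and distance between the grasp point and handle below 0.06 m and linear speed of shutter below 0.01 m/s); the arm keeps its last pose, push and grip.
It fails at once if the knob is forced round without being pushed down (value of joint knob_turn above 0.25 rad and value of joint knob_press below 0.002 m).
It fails at once if the shutter is pulled open before the knob is locked (y of line in the frame of meter above 0.022 m and (value of joint knob_turn below 1 rad or value of joint knob_press below 0.002 m)).
It fails at once if a vial is pushed from its place or tipped (distance of any of white_vial, pink_vial from where it was at the start of the episode above 0.02 m or angle between any of white_vial, pink_vial's own z axis and vertical above 0.4 rad).
It fails at once if the bottle or the tape roll is pushed from its place or tipped (distance of any of white_bottle, blue_tape from where it was at the start of the episode above 0.02 m or angle between any of white_bottle, blue_tape's own z axis and vertical above 0.4 rad).
It also fails if it takes over 45 s, if anything falls off the work surface, if the arm or the gripper's body presses on something with over 40 N, if the wrist force passes 120 N, or if a joint passes its speed limit or range.

## Working session

There is one attempt and no reset: what is moved stays moved. The work goes in short steps, Python scripts to look and compute and a tool call to move; the robot and the scene stay as the last step left them, time stands still between calls to the robot, and variables do not carry over. Pictures are saved under pics/ and viewed, at most 10 in all, crops included, and the job is handed in when it is done.

Besides the shell and the picture viewer there is one more tool, called after "Call:" as name(argument=value, ...) on one line, values as JSON. send_rows: Moves the arm, as the interface text tells. Its arguments: {"type":"object","properties":{"motion":{"type":"array","items":{"type":"object","properties":{"claw":{"type":"number"},"slide":{"type":"array","items":{"type":"number"}},"delta_rot":{"type":"array","items":{"type":"number"}}}}},"grip_force":{"type":"number"}},"required":["motion"]}

```bash
mkdir -p pics; cat > h.py <<'E'
import numpy as np, cv2, json
from bench import ctrl
from scipy.spatial.transform import Rotation as R
def snap(n):
    im=ctrl.get_image(n); return im
def ray(im,u,v,z):
    P=np.array(im["pose"]); d=P[:3,:3]@np.array([(u-im["cx"])/im["fx"],(v-im["cy"])/im["fy"],1]); o=P[:3,3]
    return o+d*(z-o[2])/d[2]
def proj(im,p):
    P=np.array(im["pose"]); q=P[:3,:3].T@(np.array(p)-P[:3,3]); return im["fx"]*q[0]/q[2]+im["cx"],im["fy"]*q[1]/q[2]+im["cy"]
E
python3 - <<'E'
from h import *
import pickle
ims={n:snap(n) for n in("top","scene")}
pickle.dump(ims,open("ims.pkl","wb"))
for n in ims:
    cv2.imwrite(f"pics/{n}0.png",cv2.resize(ims[n]["color"],(800,600),interpolation=cv2.INTER_CUBIC)); print(n,np.round(ims[n]["pose"],3).tolist(),ims[n]["fx"])
s=ctrl.get_state(); print(s)
E
```

```text
top [[-0.024, -0.977, 0.21, 0.401], [-1.0, 0.022, -0.01, -0.004], [0.005, -0.21, -0.978, 0.914], [0.0, 0.0, 0.0, 1.0]] 392.0510156218586
scene [[-0.891, -0.333, 0.308, 0.301], [-0.454, 0.659, -0.6, 0.49], [-0.003, -0.675, -0.738, 0.735], [0.0, 0.0, 0.0, 1.0]] 428.71595131187536
{'time': 0.1, 'joint_positions': array([-1.14990833,  0.32170272, -0.07008768,  1.45156665,  0.02258163,
        1.37081432, -0.05688705]), 'qd': array([ 1.30016874e-03, -8.73087347e-04,  1.03069283e-03, -2.71452257e-03,
       -6.09850793e-04, -2.12238210e-03, -9.88754541e-05]), 'joint_torque': array([ 2.68180656e-04, -4.92569125e+01, -4.05537849e-01, -3.13399637e+01,
       -6.39991555e-02,  3.94773670e-02,  1.12851985e-04]), 'position': array([0.25702986, 0.59651085, 0.24359401]), 'tool_rot': array([-6.34468075e-01, -3.07658226e+00,  2.64348402e-03]), 'ft_force': array([ 0.1003218 ,  0.13790525, -0.04433492]), 'torque': array([-0.02011748,  0.03594648,  0.02817752]), 'grip_force': 0.0, 'grip_width': 1.0044122708681695}
```

View pics/top0.png

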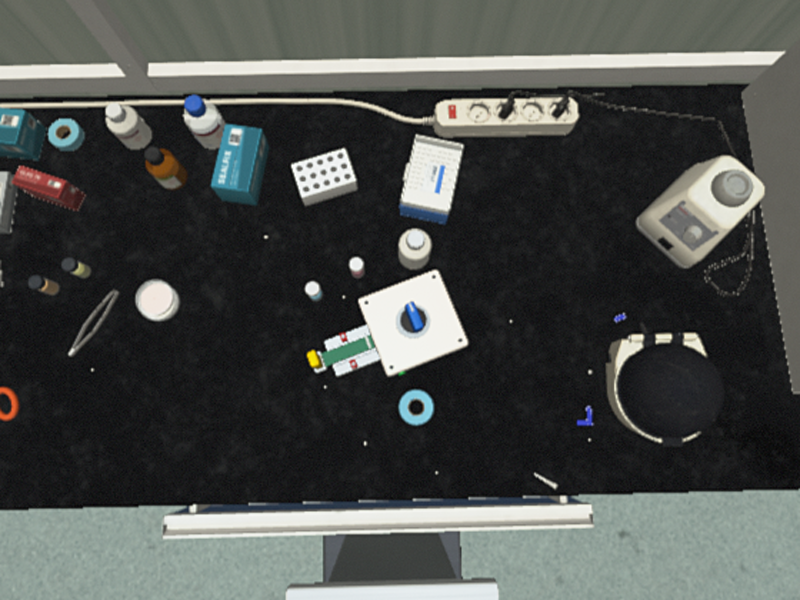

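View pics/scene0.png

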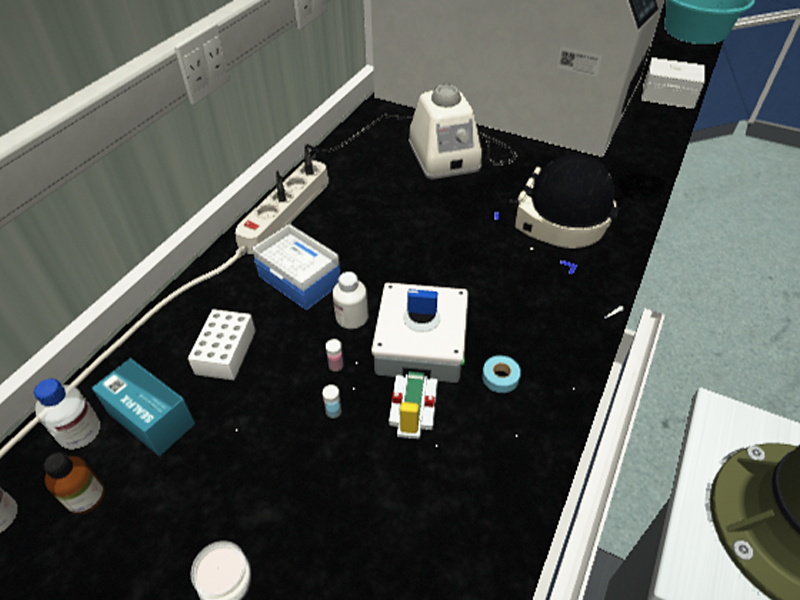

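The top view shows the meter's white head at about (413,322), the knob at (413,318) and the yellow handle at (315,358), all in the 800x600 picture. The vials are at (313,290) and (357,267), the bottle at (415,245) and the tape at (416,407). Next I'll enlarge both views.

```bash
python3 - <<'E'
from h import *
import pickle
ims=pickle.load(open("ims.pkl","rb"))
for n,(u,v,w,h) in {"top":(200,165,140,105),"scene":(215,185,160,120)}.items():
    c=ims[n]["color"][v:v+h,u:u+w]; cv2.imwrite(f"pics/{n}c.png",cv2.resize(c,(800,600),interpolation=cv2.INTER_CUBIC))
E
```

```text
(no output)
```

View pics/topc.png

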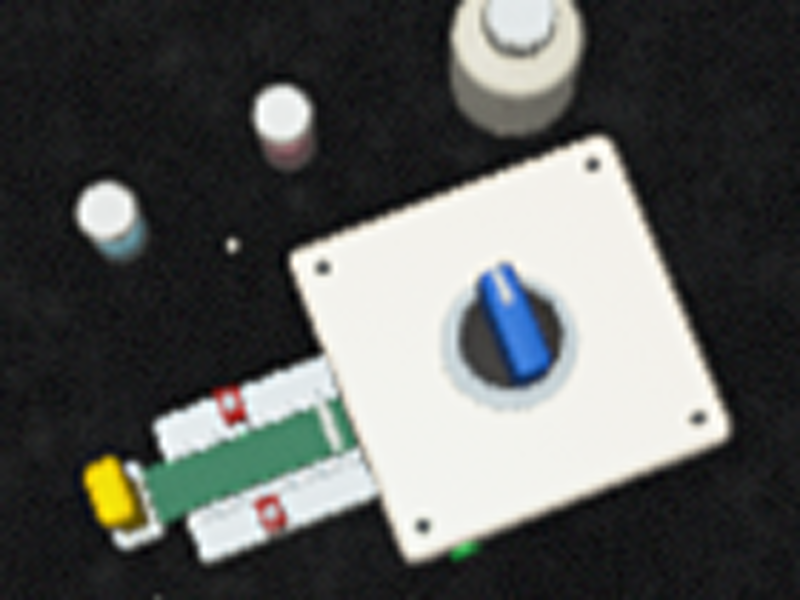

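View pics/scenec.png

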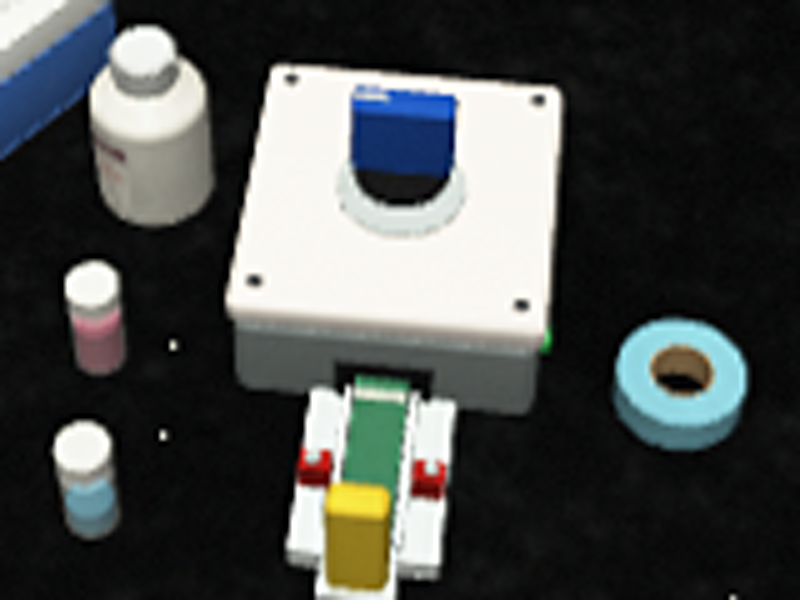

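The crops show these points:
- **Top crop:** line (329,427), markers (230,405) and (270,513), handle top (106,490), bar top (514,321), and head corners (290,250), (605,135), (733,435), (410,562).
- **Scene crop:** line (381,394), markers (315,460) and (430,470), handle top (359,498), bar top (404,95).

I'll fit the meter pose to them.

```bash
python3 - <<'E'
from h import *
import pickle
from scipy.optimize import least_squares
ims=pickle.load(open("ims.pkl","rb"))
def full(n,c): 
    s,u0,v0=(800/140,200,165) if n=="top" else (5,215,185)
    return (c[0]+.5)/s-.5+u0,(c[1]+.5)/s-.5+v0
T,S=ims["top"],ims["scene"]
D=[]  # (cam, model fn(p), crop px)
P={"handle":lambda p:(0,.095,.085),"knob":lambda p:(0,-.065,.123),"line":lambda p:(0,.010,.028),"mark":lambda p:(0,p[3],.029)}
obs={"top":{"handle":(106,490),"knob":(514,321),"line":(329,427),"mark":(250,459)},"scene":{"handle":(359,498),"knob":(404,95),"line":(381,394),"mark":(372,465)}}
for n in obs:
    for k,c in obs[n].items(): D.append((n,k,P[k],full(n,c)))
cor={"top":[(290,250),(605,135),(733,435),(410,562)],"scene":[(228,302),(272,65),(563,92),(550,335)]}
mc=[(.064,.002),(.064,-.132),(-.064,-.132),(-.064,.002)]
for n in cor:
    for q,c in zip(mc,cor[n]): D.append((n,"cor",lambda p,q=q:(q[0],q[1],p[4]),full(n,c)))
def w(p,m):
    c,s=np.cos(p[2]),np.sin(p[2]); return (p[0]+c*m[0]-s*m[1],p[1]+s*m[0]+c*m[1],m[2])
def res(p): return np.concatenate([np.array(proj(ims[n],w(p,f(p))))-o for n,k,f,o in D])
for n,k,f,o in D[:8]: print(n,k,ray(ims[n],*o,f([0]*5)[2]).round(4))
r=least_squares(res,[.4,.1,.3,.045,.08],loss="soft_l1"); p=r.x; print(p,np.degrees(p[2]))
for (n,k,f,o),e in zip(D,res(p).reshape(-1,2)): print(n,k,e.round(2))
pickle.dump(p,open("p.pkl","wb"))
for nm,c,z in (("white_vial",(107,210),.05),("pink_vial",(283,113),.05),("bottle",(519,20),.088)): print(nm,ray(T,*full("top",c),z).round(3))
print("tape",ray(T,416*.7,407*.7,.019).round(3))
print("knob",w(p,(0,-.065,.11)),"handle",w(p,(0,.095,.066)))
s=ctrl.get_state();M=R.from_rotvec(s["tool_rot"]).as_matrix();print(M.round(3))
E
```

```text
top handle [0.4858 0.1095 0.085 ]
top knob [ 0.539  -0.0414  0.123 ]
top line [0.5145 0.0289 0.028 ]
top mark [0.5024 0.0603 0.029 ]
scene handle [0.486  0.1117 0.085 ]
scene knob [ 0.5427 -0.0411  0.123 ]
scene line [0.5163 0.0306 0.028 ]
scene mark [0.5042 0.0633 0.029 ]
[0.51892572 0.0199177  0.34850775 0.04482244 0.06494717] 19.968023199372013
top handle [ 0.14 -0.33]
top knob [-0.14 -1.02]
top line [-0.17 -0.42]
top mark [-0.77 -0.51]
scene handle [ 0.39 -1.19]
scene knob [0.76 0.24]
scene line [ 0.63 -0.32]
scene mark [ 0.54 -0.39]
top cor [-0.9   0.28]
top cor [ 0.03 -0.86]
top cor [-0.07 -0.31]
top cor [-0.96  0.04]
scene cor [-0.26  0.65]
scene cor [ 0.5  -0.05]
scene cor [ 0.92 -0.41]
scene cor [0.13 0.26]
white_vial [0.6   0.115 0.05 ]
pink_vial [0.638 0.045 0.05 ]
bottle [ 0.663 -0.049  0.088]
tape [ 0.411 -0.045  0.019]
knob (np.float64(0.5411229366949497), np.float64(-0.04117471838047634), 0.11) handle (np.float64(0.4864836331416822), np.float64(0.10920661858396846), 0.066)
[[-0.918  0.396 -0.001]
 [ 0.396  0.918 -0.002]
 [-0.    -0.002 -1.   ]]
```

The fit is consistent to about 1 px, or 2 mm. Meter origin is (0.519, 0.020) with yaw 20.0°, and the mark is at meter y = 44.8 mm, so the pull is about 35 mm. Moving over the knob.

```bash
cat >> h.py <<'E'
import pickle
def world(m):
    p=pickle.load(open("p.pkl","rb")); c,s=np.cos(p[2]),np.sin(p[2]); return np.array([p[0]+c*m[0]-s*m[1],p[1]+s*m[0]+c*m[1],m[2]])
def todo(grasp,yawdeg):
    """slide mm and turn in tool axes to put grasp point at model point with tool y at world angle yawdeg"""
    s=ctrl.get_state(); M=R.from_rotvec(s["tool_rot"]).as_matrix()
    t=world(grasp)+[0,0,.003]; a=np.radians(yawdeg); y=np.array([np.cos(a),np.sin(a),0]); z=np.array([0,0,-1.]); G=np.c_[np.cross(y,z),y,z]
    print("t",round(s["time"],2),"pos",s["position"].round(4),"q",s["joint_positions"].round(2),"F",s["ft_force"].round(1),"grip",round(s["grip_width"],3),round(s["grip_force"],1))
    print("slide",(M.T@(t-s["position"])*1000).round(1),"rot",R.from_matrix(M.T@G).as_rotvec().round(3))
E
```

Call:
send_rows(motion=[{"claw": 1,"slide": [-33,-30.5,0],"delta_rot": [0,0,0]},{"claw": 1,"slide": [-66,-61,0],"delta_rot": [0,0,0]},{"claw": 1,"slide": [-99,-91.5,0],"delta_rot": [0,0,0]},{"claw": 1,"slide": [-132,-122,0],"delta_rot": [0,0,0]},{"claw": 1,"slide": [-165,-152.5,0],"delta_rot": [0,0,0]}])

```text
time: 0.6
position: [0.3488, 0.3896, 0.2442]
tool_rot: [-0.634, -3.077, 0.001]
ft_force: [1.6, -0.2, -0.4]
grip_width: 0.996
grip_force: 0.0
```

Call:
send_rows(motion=[{"claw": 1,"slide": [-33,-30.5,0],"delta_rot": [0,0,0]},{"claw": 1,"slide": [-66,-61,0],"delta_rot": [0,0,0]},{"claw": 1,"slide": [-99,-91.5,0],"delta_rot": [0,0,0]},{"claw": 1,"slide": [-132,-122,0],"delta_rot": [0,0,0]},{"claw": 1,"slide": [-165,-152.5,0],"delta_rot": [0,0,0]}])

```text
time: 1.1
position: [0.4398, 0.1844, 0.2444]
tool_rot: [-0.634, -3.077, -0.0]
ft_force: [0.6, -0.2, 0.3]
grip_width: 1.0
grip_force: 0.0
```

```bash
python3 -c "
from h import *
todo((0,-.065,.190),110)"
```

```text
t 1.1 pos [0.4398 0.1844 0.2444] q [-0.72 -0.06  0.25  1.87  0.01  1.32  0.7 ] F [ 0.6 -0.2  0.3] grip 1.0 0.0
slide [-182.3 -167.1   51.3] rot [ 0.    -0.    -0.756]
```

Call:
send_rows(motion=[{"claw": 1,"slide": [-33,-30.5,6],"delta_rot": [0,0,-0.13]},{"claw": 1,"slide": [-66,-61,12],"delta_rot": [0,0,-0.26]},{"claw": 1,"slide": [-99,-91.5,18],"delta_rot": [0,0,-0.39]},{"claw": 1,"slide": [-132,-122,24],"delta_rot": [0,0,-0.52]},{"claw": 1,"slide": [-165,-152.5,30],"delta_rot": [0,0,-0.65]}])

```text
time: 1.6
position: [0.5274, -0.0117, 0.2155]
tool_rot: [0.352, -3.122, -0.001]
ft_force: [1.3, -0.5, -0.5]
grip_width: 1.003
grip_force: 0.0
```

```bash
python3 -c "
from h import *
todo((0,-.065,.160),110)"
```

```text
t 1.6 pos [ 0.5274 -0.0117  0.2155] q [-0.5   0.07  0.5   1.81 -0.04  1.27  1.8 ] F [ 1.3 -0.5 -0.5] grip 1.003 0.0
slide [ -6.8 -31.8  52.5] rot [ 0.001 -0.    -0.124]
```

Call:
send_rows(motion=[{"claw": 1,"slide": [-3,-14,18],"delta_rot": [0,0,-0.06]},{"claw": 1,"slide": [-6.5,-28,36],"delta_rot": [0,0,-0.11]},{"claw": 1,"slide": [-6.5,-31,52],"delta_rot": [0,0,-0.11]},{"claw": 1,"slide": [-6.5,-31,52],"delta_rot": [0,0,-0.11]}])

```text
time: 2.0
position: [0.5384, -0.0396, 0.1612]
tool_rot: [0.512, -3.094, -0.001]
ft_force: [-0.2, -1.1, 0.3]
grip_width: 1.006
grip_force: 0.0
```

```bash
python3 -c "
from h import *
im=snap('wrist'); cv2.imwrite('pics/w1.png',im['color'])
print([tuple(np.round(proj(im,world(m)),0)) for m in((0,-.065,.123),(.021,-.065,.123),(-.021,-.065,.123))])
todo((0,-.065,.110),110)"
```

```text
[(np.float64(277.0), np.float64(259.0)), (np.float64(278.0), np.float64(292.0)), (np.float64(277.0), np.float64(224.0))]
t 2.05 pos [ 0.5392 -0.0389  0.1627] q [-0.45  0.16  0.52  1.84 -0.08  1.17  2.  ] F [1.1 0.3 0.3] grip 0.997 0.0
slide [-1.2 -2.8 49.7] rot [ 0.001 -0.003 -0.02 ]
```

View pics/w1.png

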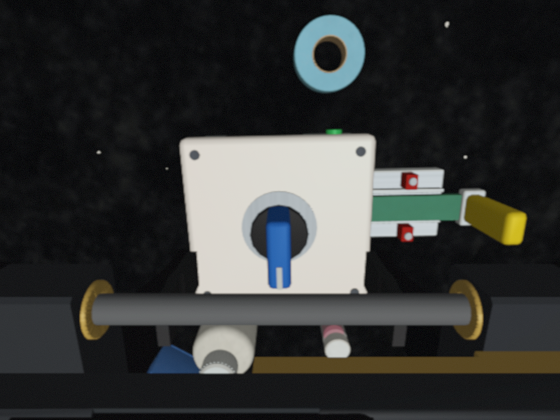

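The wrist view shows the bar centred at about (279,257), against a prediction of (277,259), so the pose holds. Descending and gripping.

Call:
send_rows(motion=[{"claw": 1,"slide": [-1,-2,17],"delta_rot": [0,0,-0.02]},{"claw": 1,"slide": [-1,-2,34],"delta_rot": [0,0,-0.02]},{"claw": 1,"slide": [-1,-2,49],"delta_rot": [0,0,-0.02]},{"claw": 1,"slide": [-1,-2,49],"delta_rot": [0,0,-0.02]}])

```text
time: 2.45
position: [0.5406, -0.0396, 0.1134]
tool_rot: [0.547, -3.09, -0.001]
ft_force: [0.2, -0.2, -0.1]
grip_width: 1.004
grip_force: 0.0
```

Call:
send_rows(motion=[{"claw": -1,"slide": [0,0,0],"delta_rot": [0,0,0]},{"claw": -1,"slide": [0,0,0],"delta_rot": [0,0,0]},{"claw": -1,"slide": [0,0,0],"delta_rot": [0,0,0]},{"claw": -1,"slide": [0,0,0],"delta_rot": [0,0,0]},{"claw": -1,"slide": [0,0,0],"delta_rot": [0,0,0]}], grip_force=40)

```text
time: 2.95
position: [0.5421, -0.0403, 0.1152]
tool_rot: [-0.546, 3.093, 0.001]
ft_force: [-0.2, -0.9, -0.8]
grip_width: 0.63
grip_force: 0.0
```

```bash
python3 -c "
from h import *
todo((0,-.065,.110),110)"
```

```text
t 2.95 pos [ 0.5421 -0.0403  0.1152] q [-0.44  0.21  0.52  1.89 -0.12  1.07  2.05] F [-0.2 -0.9 -0.8] grip 0.63 0.0
slide [ 1.2 -0.5  2.2] rot [0.    0.001 0.   ]
```

Call:
send_rows(motion=[{"claw": -1,"slide": [0,0,1],"delta_rot": [0,0,0]},{"claw": -1,"slide": [0,0,1],"delta_rot": [0,0,0]},{"claw": -1,"slide": [0,0,1],"delta_rot": [0,0,0]},{"claw": -1,"slide": [0,0,1],"delta_rot": [0,0,0]},{"claw": -1,"slide": [0,0,1],"delta_rot": [0,0,0]}])

```text
time: 3.45
position: [0.5419, -0.0403, 0.1138]
tool_rot: [0.546, -3.094, -0.001]
ft_force: [-0.5, -1.2, -0.5]
grip_width: 0.174
grip_force: 0.0
```

Call:
send_rows(motion=[{"claw": -1,"slide": [0,0,0],"delta_rot": [0,0,0]},{"claw": -1,"slide": [0,0,0],"delta_rot": [0,0,0]},{"claw": -1,"slide": [0,0,0],"delta_rot": [0,0,0]},{"claw": -1,"slide": [0,0,0],"delta_rot": [0,0,0]}])

```text
time: 3.85
position: [0.5417, -0.0399, 0.1138]
tool_rot: [0.547, -3.093, -0.001]
ft_force: [-1.6, 1.2, 1.0]
grip_width: 0.156
grip_force: 40.0
```

```bash
python3 -c "
from h import *
todo((0,-.065,.110),110)"
```

```text
t 3.85 pos [ 0.5417 -0.0399  0.1138] q [-0.44  0.21  0.51  1.89 -0.12  1.07  2.05] F [-1.6  1.2  1. ] grip 0.156 40.0
slide [ 1.  -1.   0.8] rot [ 0.001 -0.     0.001]
```

Call:
send_rows(motion=[{"claw": -1,"slide": [0,0,3],"delta_rot": [0,0,0]},{"claw": -1,"slide": [0,0,6],"delta_rot": [0,0,0]},{"claw": -1,"slide": [0,0,9],"delta_rot": [0,0,0]},{"claw": -1,"slide": [0,0,9],"delta_rot": [0,0,0]}])

```text
time: 4.25
position: [0.5419, -0.04, 0.1057]
tool_rot: [0.546, -3.093, -0.002]
ft_force: [-5.1, 2.4, 11.3]
grip_width: 0.156
grip_force: 40.0
```

```bash
python3 -c "
from h import *
todo((0,-.065,.102),110)"
```

```text
t 4.25 pos [ 0.5419 -0.04    0.1057] q [-0.43  0.22  0.51  1.9  -0.13  1.05  2.05] F [-5.1  2.4 11.3] grip 0.156 40.0
slide [ 1.1 -0.9  0.7] rot [ 0.001 -0.     0.001]
```

Call:
send_rows(motion=[{"claw": -1,"slide": [0,0,0],"delta_rot": [0,0,0.1]},{"claw": -1,"slide": [0,0,0],"delta_rot": [0,0,0.2]},{"claw": -1,"slide": [0,0,0],"delta_rot": [0,0,0.3]},{"claw": -1,"slide": [0,0,0],"delta_rot": [0,0,0.4]},{"claw": -1,"slide": [0,0,0],"delta_rot": [0,0,0.5]}])

```text
time: 4.75
position: [0.542, -0.041, 0.1057]
tool_rot: [-0.243, -3.132, 0.0]
ft_force: [-4.4, -0.1, 9.7]
grip_width: 0.162
grip_force: 40.0
```

```bash
python3 -c "
from h import *
todo((0,-.065,.102),35.5); print(ctrl.get_state()['torque'])"
```

```text
t 4.75 pos [ 0.542  -0.041   0.1057] q [-0.49  0.23  0.58  1.9  -0.14  1.05  1.57] F [-4.4 -0.1  9.7] grip 0.162 40.0
slide [ 0.8 -0.3  0.7] rot [-0.    -0.     0.796]
[0.02582188 1.01377832 0.00372517]
```

Call:
send_rows(motion=[{"claw": -1,"slide": [0,0,0],"delta_rot": [0,0,0.1]},{"claw": -1,"slide": [0,0,0],"delta_rot": [0,0,0.2]},{"claw": -1,"slide": [0,0,0],"delta_rot": [0,0,0.3]},{"claw": -1,"slide": [0,0,0],"delta_rot": [0,0,0.4]},{"claw": -1,"slide": [0,0,0],"delta_rot": [0,0,0.5]}])

```text
time: 5.25
position: [0.5416, -0.042, 0.1057]
tool_rot: [-1.011, -2.974, 0.002]
ft_force: [-5.3, -1.6, 10.8]
grip_width: 0.153
grip_force: 40.0
```

Call:
send_rows(motion=[{"claw": -1,"slide": [0,0,0],"delta_rot": [0,0,0.1]},{"claw": -1,"slide": [0,0,0],"delta_rot": [0,0,0.2]},{"claw": -1,"slide": [0,0,0],"delta_rot": [0,0,0.3]},{"claw": -1,"slide": [0,0,0],"delta_rot": [0,0,0.33]},{"claw": -1,"slide": [0,0,0],"delta_rot": [0,0,0.33]}])

```text
time: 5.75
position: [0.5411, -0.0424, 0.1057]
tool_rot: [-1.479, -2.771, 0.004]
ft_force: [-7.3, -2.4, 12.6]
grip_width: 0.16
grip_force: 40.0
```

```bash
python3 -c "
from h import *
todo((0,-.065,.102),35.5); print(ctrl.get_state()['torque'])"
```

```text
t 5.75 pos [ 0.5411 -0.0424  0.1057] q [-0.59  0.25  0.7   1.9  -0.18  1.06  0.77] F [-7.3 -2.4 12.6] grip 0.16 40.0
slide [1.  0.7 0.7] rot [-0.003  0.    -0.03 ]
[-0.54283208  1.65272052  0.44762409]
```

Call:
send_rows(motion=[{"claw": 0,"slide": [0,0,0],"delta_rot": [0,0,0]},{"claw": 0,"slide": [0,0,0],"delta_rot": [0,0,0]},{"claw": 0,"slide": [0,0,0],"delta_rot": [0,0,0]},{"claw": 0,"slide": [0,0,0],"delta_rot": [0,0,0]},{"claw": 0,"slide": [0,0,0],"delta_rot": [0,0,0]}])

```text
time: 6.25
position: [0.5419, -0.0402, 0.1046]
tool_rot: [-1.479, -2.771, -0.0]
ft_force: [0.7, 0.4, -1.5]
grip_width: 0.472
grip_force: 0.0
```

Call:
send_rows(motion=[{"claw": 0,"slide": [0,0,-15],"delta_rot": [0,0,0]},{"claw": 0,"slide": [0,0,-35],"delta_rot": [0,0,0]},{"claw": 0,"slide": [0,0,-60],"delta_rot": [0,0,0]},{"claw": 0,"slide": [0,0,-90],"delta_rot": [0,0,0]},{"claw": 0,"slide": [0,0,-90],"delta_rot": [0,0,0]}])

```text
time: 6.75
position: [0.5447, -0.0408, 0.2]
tool_rot: [1.477, 2.766, 0.008]
ft_force: [-0.4, -0.3, -0.6]
grip_width: 0.497
grip_force: 0.0
```

```bash
python3 -c "
from h import *
a=snap('wrist'); b=snap('scene')
c=b['color'][170:310,200:387]
cv2.imwrite('pics/k.png',np.hstack([cv2.resize(a['color'],(400,300)),cv2.resize(c,(400,300),interpolation=cv2.INTER_CUBIC)]))
todo((0,.095,.120),110)"
```

```text
t 6.85 pos [ 0.5425 -0.0403  0.1962] q [-0.63  0.14  0.71  1.81 -0.1   1.23  0.71] F [-0.5  0.9  0.6] grip 0.5 0.0
slide [155.4  36.6  73.2] rot [ 0.002  0.002 -1.329]
```

View pics/k.png

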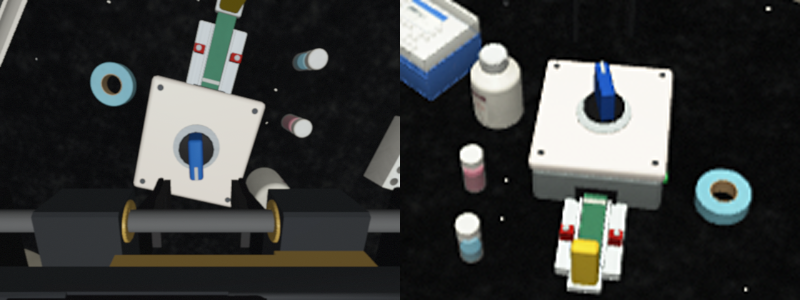

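The knob shows turned by about 75° and locked, and nothing else has moved. Now to the handle.

Call:
send_rows(motion=[{"claw": 0,"slide": [31,7.4,0],"delta_rot": [0,0,-0.14]},{"claw": 0,"slide": [62,14.8,0],"delta_rot": [0,0,-0.28]},{"claw": 0,"slide": [93,22,0],"delta_rot": [0,0,-0.42]},{"claw": 0,"slide": [124,29,0],"delta_rot": [0,0,-0.56]},{"claw": 0,"slide": [155,37,0],"delta_rot": [0,0,-0.7]}])

```text
time: 7.35
position: [0.4849, 0.1099, 0.194]
tool_rot: [-0.43, -3.11, 0.001]
ft_force: [0.7, -0.6, 0.3]
grip_width: 0.501
grip_force: 0.0
```

Call:
send_rows(motion=[{"claw": 0,"slide": [0,0,8],"delta_rot": [0,0,-0.14]},{"claw": 0,"slide": [0,0,16],"delta_rot": [0,0,-0.28]},{"claw": 0,"slide": [0,0,24],"delta_rot": [0,0,-0.42]},{"claw": 0,"slide": [0,0,32],"delta_rot": [0,0,-0.56]},{"claw": 0,"slide": [0,0,40],"delta_rot": [0,0,-0.625]}])

```text
time: 7.85
position: [0.4854, 0.1088, 0.1536]
tool_rot: [0.545, -3.092, 0.0]
ft_force: [0.4, -0.1, 0.1]
grip_width: 0.498
grip_force: 0.0
```

Call:
send_rows(motion=[{"claw": 0,"slide": [0,0,0],"delta_rot": [0,0,0]},{"claw": 0,"slide": [0,0,0],"delta_rot": [0,0,0]}])

```text
time: 8.05
position: [0.4858, 0.1088, 0.1544]
tool_rot: [0.535, -3.094, 0.0]
ft_force: [-0.7, -0.3, 1.0]
grip_width: 0.498
grip_force: 0.0
```

```bash
python3 -c "
from h import *
todo((0,.095,.067),110)"
```

```text
t 8.05 pos [0.4858 0.1088 0.1544] q [-0.78  0.06  0.53  1.95 -0.03  1.14  1.67] F [-0.7 -0.3  1. ] grip 0.498 0.0
slide [-0.9  0.1 84.4] rot [ 0.    -0.001 -0.006]
```

Call:
send_rows(motion=[{"claw": 0,"slide": [-1,0,20],"delta_rot": [0,0,-0.006]},{"claw": 0,"slide": [-1,0,42],"delta_rot": [0,0,-0.006]},{"claw": 0,"slide": [-1,0,64],"delta_rot": [0,0,-0.006]},{"claw": 0,"slide": [-1,0,84],"delta_rot": [0,0,-0.006]},{"claw": 0,"slide": [-1,0,84],"delta_rot": [0,0,-0.006]}])

```text
time: 8.55
position: [0.4853, 0.1089, 0.0688]
tool_rot: [0.545, -3.089, 0.001]
ft_force: [0.1, 0.6, -0.2]
grip_width: 0.502
grip_force: 0.0
```

Call:
send_rows(motion=[{"claw": -1,"slide": [0,0,0],"delta_rot": [0,0,0]},{"claw": -1,"slide": [0,0,0],"delta_rot": [0,0,0]},{"claw": -1,"slide": [0,0,0],"delta_rot": [0,0,0]},{"claw": -1,"slide": [0,0,0],"delta_rot": [0,0,0]},{"claw": -1,"slide": [0,0,0],"delta_rot": [0,0,0]}])

```text
time: 9.05
position: [0.4874, 0.1106, 0.0716]
tool_rot: [-0.548, 3.093, 0.004]
ft_force: [-0.9, 2.2, 4.4]
grip_width: 0.16
grip_force: 40.0
```

Call:
send_rows(motion=[{"claw": -1,"slide": [0,0,0],"delta_rot": [0,0,0]},{"claw": -1,"slide": [0,0,0],"delta_rot": [0,0,0]},{"claw": -1,"slide": [0,0,0],"delta_rot": [0,0,0]}])

```text
time: 9.35
position: [0.4874, 0.1106, 0.0716]
tool_rot: [-0.549, 3.093, 0.003]
ft_force: [-1.9, 3.4, 5.1]
grip_width: 0.155
grip_force: 40.0
```

```bash
python3 -c "
from h import *
todo((0,.1298,.067),110)"
```

```text
t 9.35 pos [0.4874 0.1106 0.0716] q [-0.76  0.18  0.52  2.03 -0.11  0.96  1.74] F [-1.9  3.4  5.1] grip 0.155 40.0
slide [ 1.3 33.8  1.6] rot [0.002 0.001 0.002]
```

Call:
send_rows(motion=[{"claw": -1,"slide": [0,6,0],"delta_rot": [0,0,0]},{"claw": -1,"slide": [0,12,0],"delta_rot": [0,0,0]},{"claw": -1,"slide": [0,18,0],"delta_rot": [0,0,0]},{"claw": -1,"slide": [0,24,0],"delta_rot": [0,0,0]},{"claw": -1,"slide": [0,30,0],"delta_rot": [0,0,0]}])

```text
time: 9.85
position: [0.4786, 0.1348, 0.0715]
tool_rot: [-0.544, 3.092, -0.005]
ft_force: [1.3, -7.3, 5.3]
grip_width: 0.155
grip_force: 40.0
```

Call:
send_rows(motion=[{"claw": -1,"slide": [0,4.5,0],"delta_rot": [0,0,0]},{"claw": -1,"slide": [0,4.5,0],"delta_rot": [0,0,0]},{"claw": -1,"slide": [0,4.5,0],"delta_rot": [0,0,0]}])

```text
time: 10.15
position: [0.477, 0.139, 0.0715]
tool_rot: [-0.545, 3.092, -0.005]
ft_force: [2.1, -7.0, 5.7]
grip_width: 0.157
grip_force: 40.0
```

```bash
python3 -c "
from h import *
todo((0,.1298,.067),110)
ims={n:snap(n) for n in('top','scene','wrist')}; pickle.dump(ims,open('ims2.pkl','wb'))
L=[]
for n in ('top','scene'):
    u,v=map(int,proj(ims[n],world((0,.045,.028)))); print(n,u,v)
    L.append(cv2.resize(ims[n]['color'][v-30:v+30,u-20:u+20],(400,600),interpolation=cv2.INTER_CUBIC))
cv2.imwrite('pics/m.png',np.hstack(L))"
```

```text
t 10.15 pos [0.477  0.139  0.0715] q [-0.8   0.17  0.5   2.03 -0.09  0.96  1.66] F [ 2.1 -7.   5.7] grip 0.157 40.0
slide [1.3 3.5 1.5] rot [-0.004  0.001 -0.   ]
top 242 244
scene 289 277
```

View pics/m.png

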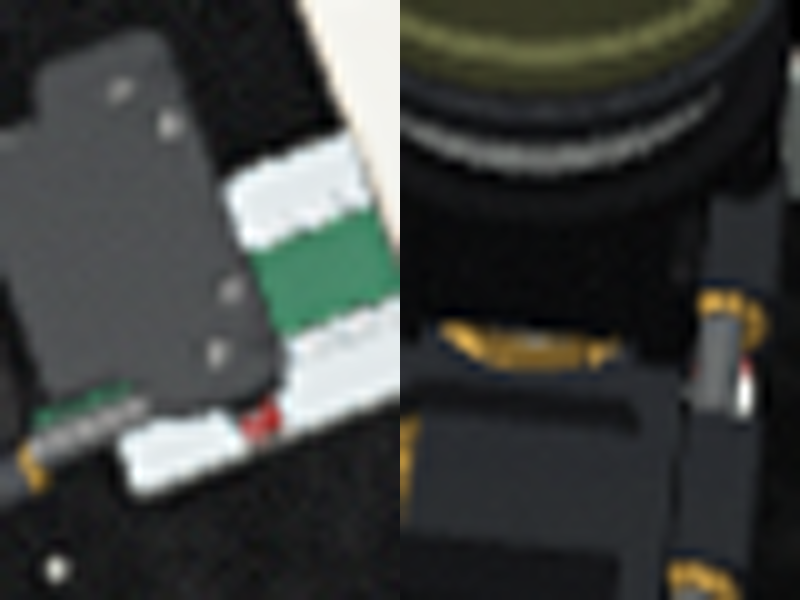

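The gripper hides the line in both fixed views. The shutter has moved about 30.2 mm by TCP, so I'll check the wrist picture.

```bash
python3 -c "
from h import *
w=pickle.load(open('ims2.pkl','rb'))['wrist']
print([tuple(np.round(proj(w,world(m)),0)) for m in((0,.0448,.028),(.02,.0448,.029),(-.02,.0448,.029))])
cv2.imwrite('pics/w2.png',cv2.resize(w['color'],(800,600),interpolation=cv2.INTER_CUBIC))"
```

```text
[(np.float64(143.0), np.float64(249.0)), (np.float64(146.0), np.float64(281.0)), (np.float64(138.0), np.float64(217.0))]
```

View pics/w2.png

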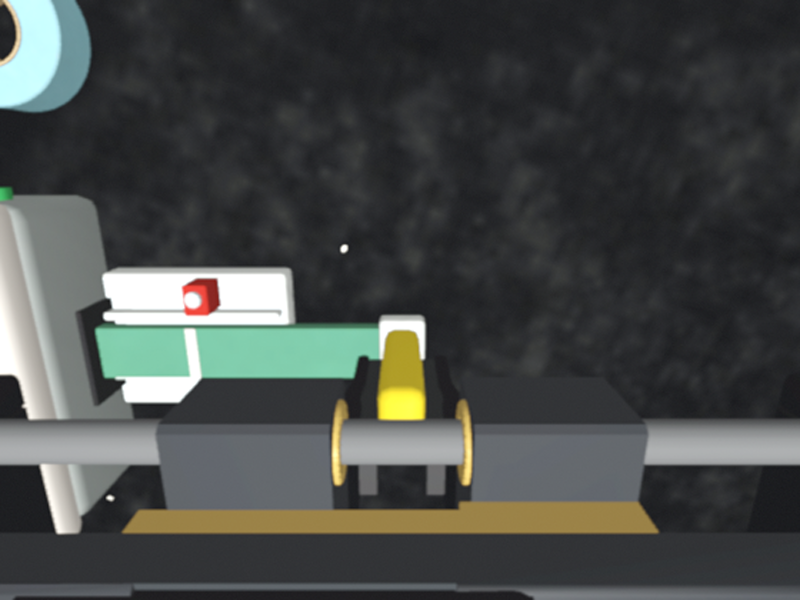

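The wrist view shows the white line at about (193,353) and the marker top at about (195,299), so the line is 3 to 4.5 mm short. I'll pull 4 mm more and measure in an enlarged crop.

Call:
send_rows(motion=[{"claw": -1,"slide": [0,2,0],"delta_rot": [0,0,0]},{"claw": -1,"slide": [0,4,0],"delta_rot": [0,0,0]},{"claw": -1,"slide": [0,4,0],"delta_rot": [0,0,0]},{"claw": -1,"slide": [0,4,0],"delta_rot": [0,0,0]}])

```text
time: 10.7
position: [0.4758, 0.1426, 0.0715]
tool_rot: [-0.544, 3.092, -0.005]
ft_force: [1.2, -6.9, 5.5]
grip_width: 0.159
grip_force: 40.0
```

```bash
python3 -c "
from h import *
todo((0,.1298,.067),110)
w=snap('wrist'); pickle.dump(w,open('w3.pkl','wb'))
cv2.imwrite('pics/w3.png',cv2.resize(w['color'][180:285,70:210],(800,600),interpolation=cv2.INTER_CUBIC))
s=800/140
def c(u,v): return (u-70+.5)*s-.5,(v-180+.5)*s-.5
for x in(.03,.02,0):
  for y in(.0398,.0448,.0498): print(x,y,np.round(c(*proj(w,world((x,y,.029 if x else .028))))))"
```

```text
t 10.7 pos [0.4758 0.1426 0.0715] q [-0.81  0.17  0.5   2.04 -0.09  0.96  1.66] F [ 1.2 -6.9  5.5] grip 0.159 40.0
slide [ 1.3 -0.2  1.5] rot [-0.004  0.001 -0.   ]
0.03 0.0398 [365. 664.]
0.03 0.0448 [412. 664.]
0.03 0.0498 [459. 665.]
0.02 0.0398 [353. 580.]
0.02 0.0448 [400. 580.]
0.02 0.0498 [448. 580.]
0 0.0398 [332. 399.]
0 0.0448 [381. 399.]
0 0.0498 [430. 399.]
```

View pics/w3.png

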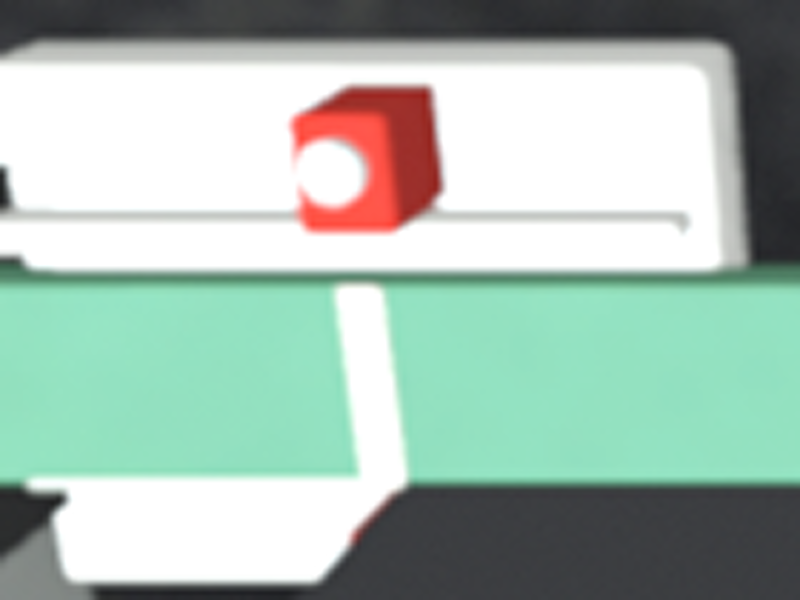

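The crop shows the line centre at about (371,385), and the marker's top face with corners (293,120), (385,110), (398,230) and (305,230). The foot corners on the rail are (432,88) and (441,190). Triangulating in the wrist view.

```bash
python3 -c "
from h import *
w=pickle.load(open('w3.pkl','rb')); p=pickle.load(open('p.pkl','rb')); s=800/140
Rz=np.array([[np.cos(p[2]),np.sin(p[2])],[-np.sin(p[2]),np.cos(p[2])]])
def m(c,z): return (Rz@(ray(w,(c[0]+.5)/s-.5+70,(c[1]+.5)/s-.5+180,z)[:2]-p[:2])*1000).round(1)
print('line',m((360,290),.028),m((371,385),.028),m((383,480),.028))
print('foot',m((432,88),.022),m((441,190),.022))
for z in(.026,.029,.032): print(z,[m(c,z) for c in((293,120),(385,110),(398,230),(305,230))])
print(np.round(w['pose'],3)[:3,3])"
```

```text
line [-11.8  44.2] [-1.5 44. ] [ 9.1 43.9]
foot [-31.2  51.3] [-20.5  51. ]
0.026 [array([-28.9,  38.9]), array([-30. ,  48.1]), array([-17.5,  47.9]), array([-17.5,  38.5])]
0.029 [array([-29.7,  40.3]), array([-30.7,  49.4]), array([-18.5,  49.2]), array([-18.5,  40. ])]
0.032 [array([-30.5,  41.8]), array([-31.5,  50.7]), array([-19.5,  50.5]), array([-19.4,  41.5])]
[0.401 0.116 0.212]
```

The line is at 44.0 mm and the marker middle at 44.7 to 46.2 mm, depending on its top height. One more millimetre, then settle.

Call:
send_rows(motion=[{"claw": -1,"slide": [0,1.2,0],"delta_rot": [0,0,0]},{"claw": -1,"slide": [0,1.2,0],"delta_rot": [0,0,0]},{"claw": -1,"slide": [0,1.2,0],"delta_rot": [0,0,0]},{"claw": -1,"slide": [0,1.2,0],"delta_rot": [0,0,0]},{"claw": -1,"slide": [0,1.2,0],"delta_rot": [0,0,0]}])

```text
time: 11.25
position: [0.4754, 0.1435, 0.0715]
tool_rot: [-0.544, 3.092, -0.006]
ft_force: [1.8, -6.9, 5.5]
grip_width: 0.153
grip_force: 40.0
```

```bash
python3 -c "
from h import *
todo((0,.1308,.067),110); print(ctrl.close_job())"
```

```text
t 11.25 pos [0.4754 0.1435 0.0715] q [-0.81  0.17  0.5   2.04 -0.09  0.96  1.65] F [ 1.8 -6.9  5.5] grip 0.153 40.0
slide [ 1.3 -0.2  1.5] rot [-0.004  0.001 -0.001]
the job is handed in; nothing more can be done
None
```

I handed the job in at 11.25 s with the knob turned to its stop and locked down, and the gripper still holding the shutter with its white line about 1 mm from the middle of the red markers by my measurement; no verdict was returned.

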